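# Seat the culture-dish tier on its stacking frame and lock it

### The arm

A 7-joint arm with a two-finger parallel gripper is mounted at the origin on a cart in front of the work surface, level with it; the furniture and walls round the work are solid. World frame = base frame: x ahead of the robot, y to its left, z up, the work surface at z = 0. Lengths are in m, angles in rad, forces in N, time in s.
With the tool pointing down it reaches from about 0.4 to 0.925 m from the base axis. Payload 4.1 kg.
Tool frame: the origin (TCP) lies between the finger pads; the fingertips stand env.finger_overhang ahead of it and the grasp point (between the pads) lies 8 mm behind it (env.finger_overhang is the distance from the TCP to the fingertips, in m); x points along the fingers, y is the direction in which the jaws open and shut, and the axes are right-handed (so a half turn about x gives the same grasp; the last joint's range is limited). The gripper opens to 85 mm and grips with 20 to 120 N. Pads are 22 mm wide; open, the fingers measure 114 mm over their backs; the gripper's body (76 mm by 85 mm) begins 54 mm behind the grasp point. The pads swing forward as they close: fully open they stand 13 mm farther back than shut.
Start: joints at [-1.211, 0.398, 0.045, 1.537, -0.019, 1.207, -0.051], TCP at [0.288, 0.583, 0.242] pointing down, gripper open.
Joint ranges: [-2.82, 2.82], [-0.49, 2.23], [-1.37, 1.46], [0, 2.46], [-1.36, 4.5], [0.23, 2], [-2.94, 2.94]. Speed limits (rad/s): [2.57, 2.57, 3.14, 3.14, 3.14, 3.14, 3.14].

### API

Orientations are given as [roll, pitch, yaw] about the fixed x, y, z axes, in that order (R = Rz(yaw) Ry(pitch) Rx(roll)).
In Python, from bench import env gives the robot as it stands.
- The arm moves only by the tool play_rows, never from a script. Its argument "moves" is a list of rows, each a list of 7 numbers: the turn, a rotation vector about the world's x, y, z in degrees, then the shift along the world's x, y, z in m, then the finger opening in m, from 0 to 0.0854. A call has 1 to 10 rows; each row shifts and turns the commanded pose from where the row before left it; what a row does not reach is not made up. A row lasts 1/8 s, in which the tool goes at most 62.5 mm and 10.7 degrees, less where a joint would pass 70% of its speed; a pose out of reach is approached as far as the arm can. A call is refused whole if a number of a shift passes 0.0625 or a number of a turn 10.7, either way. A call with a gripper value outside its range is refused whole. The fingers move at their own pace and stop on an object; the grip force is fixed at half the most. Time passes only in rows, so rows that do not move let the fingers close. It gives the time, the measured TCP pose, the force and the opening at its end, in the units of the state.
- env.get_obs(): the state, without advancing time (a new reading comes with each control period).
- env.camera(name): name is "scene" or "top" or "wrist"; returns a dict with "img" (420x560x3 uint8, blue, green, red), "fovy" (degrees; the focal length in pixels is half the picture's height over the tangent of half this angle, whatever the lens; pixels are square), "cx", "cy" (the principal point, pixels), "k1" (the pictures are not rectified: a ray, as slopes to the right and down, at radius r is drawn at 1 + k1 r^2 times it, then the intrinsics apply), "R" (3x3) and "t" (3): a world point X has camera coordinates R X + t; the wrist camera has in their place "hand_eye" (4x4, takes a point from camera to tool coordinates, whose origin is the TCP and whose axes are the tool frame's). Camera axes: x right, y down, z forward; pixel columns grow to the right and rows downward; lengths in m; the calibration is good to about 2 mm. A picture is of the moment at which its call begins: read the wrist's pose just before it. There is no depth.
- env.job_done(): hands the job in, once; it reports no verdict.
Trained networks look in the newest picture that a camera, given by its name, has taken for a name from the list of things; names that differ only in an ending like _2 or _b are one class to them, and where a whole thing is asked for, a point or a joint stands for the part that bears it (a point fixed in the world has none). Each returns a list of dicts, best first, with "p" (0 to 1); they miss things now and then, are a little off and sometimes report something else, mostly with a low value. They report only what shows in the picture. A call takes as long as a camera call. They do not tell look-alikes from the thing itself.
- env.cut_out(camera, name): "pixels" (420x560 bool, what is visible of it) and "extent" ([centre column, centre row, width, height] in pixels, round what is visible of it).
The state is a dict: "time_s": time; "qpos": joint angles; "qd": joint speeds; "joint_efforts": joint torques, N m; "eef_pos": TCP position; "tcp_rot": TCP orientation; "ft_force": force on the tool from outside, world axes, zero at the start; "moment": the same for the moment, N m; "grip_width": opening from 0.0 (shut) to 1.0 (fully open).
Only numpy, scipy, OpenCV 4.12 (cv2) and the standard library are available. Lean on these libraries where they do the work, as an engineer would, in place of code of your own. Each camera call takes 0.05 s, during which the arm holds its last target.

### The job

The upper tier of the stacking frame, with a petri dish on it, was left standing askew on the grey deck, its four corner feet beside their sockets. Without lifting it, push it across the deck into the corner formed by the two blue fences, until all four corner feet drop into the sockets and the tier sits flush on the deck; then swing the red keeper a quarter turn clockwise to its stop, so that its nose lies over the tier's lower rail. Keep the dish on the tier and leave the other lab things where they are.

Things in the scene. Friction and masses are not known exactly. Their poses are not given: they have to be found in the camera images.
- lower_frame: The fixed lower frame, a grey deck on short legs; origin 50 mm below deck_centre, same axes. Two blue fences, 10 mm high, 6 mm thick, stand on the deck along its far (+x) and left (+y) sides, inner faces at x = +61.5 and y = +61.5 mm. A tier pushed against both stands over its sockets, 1.5 mm past centre, within their 2.5 mm play, and drops in by its weight.
- deck_centre (a point): Centre of the four-socket pattern on the top face of the fixed lower frame (grey deck on short legs, top 50 mm above the worktop). Axes of the frame: z up, x roughly away from the robot, y roughly left. The deck runs from -115 to +75 mm in x and in y. Square through sockets, 19 mm wide, lie at x = +-53, y = +-53 mm.
- upper_tier: Loose upper tier of aluminium with a white tray; origin 15 mm below tier_centre, at its feet. Four square posts 14 mm wide at x, y = +-53 mm (outer faces +-60), feet bevelled. Above the lower rails a 25 mm window; then the white tray plate (120 x 120 x 8 mm), 37 to 45 mm above tier_centre, with a blue border (100 mm inside) to 49 mm.
- tier_centre (a point): Centre of the loose upper tier at the underside of its lower rails; axes along its sides, z up. 120 x 120 mm, about 0.4 kg. Lower rails 12 mm high (outer faces at +-60 mm) join the posts on all four sides. Before it is seated this point is 15 mm above the deck; fully home the rails rest on the deck and it coincides with deck_centre, give or take the play.
- tier_dish (a point): Centre of the clear petri dish (94 mm across, 17 mm high) that lies loose on the tier's tray inside the blue border; its top is about 62 mm above tier_centre.
- keeper (a joint): Angle of the red two-ended keeper lever on its vertical pivot: 0 open (handle toward -x of the frame, nose toward +x), grows clockwise from above, 1.57 shut (handle toward +y, away from the tier; nose toward -y, over the tier's left lower rail), stop at 1.62. Starts at 0 to 0.35, stays where left (friction 0.04 N m). The nose passes over the rail only when the tier is home.
- keeper_pivot (a point): Pivot axis of the keeper, at x = 0, y = +95 mm of the frame, 19 mm above the deck (mid-thickness of the lever, which is 13 mm wide and 8 mm thick). The nose reaches 43 mm from it.
- keeper_handle (a point): A point on the keeper's upright black round handle (14 mm diameter, 46 mm from the pivot), 17 mm below its top; the handle stands from 19 to 77 mm above the deck. Push it or pinch it from above.
- vial_mid (a point): Centre of a small blue-capped vial (23 mm across, 48 mm high) standing to the right; leave it.
- spare_dish_mid (a point): Centre of a spare petri dish (94 mm across, 17 mm high) lying on the worktop in front on the left; leave it.
- bottle_mid (a point): Centre of a white reagent bottle with a blue cap (62 mm across, 120 mm high) standing beyond on the left; leave it.
Mind the look-alikes: they are no part of the job. Leave any black or yellow look-alike of the part that bears tier_dish alone.

How it is judged:
By the outcome, as a careful person would: the job done as asked, in the order asked, and still so for the second after the job is handed in, with the robot touching nothing.
It also fails if it takes over 58 s, if anything falls off the work surface, if the arm or the gripper's body presses on something with over 40 N, if the wrist force passes 120 N, or if a joint passes its speed limit or range.

## Working session

There is one attempt and no reset: what is moved stays moved. The work goes in short steps, Python scripts to look and compute and a tool call to move; the robot and the scene stay as the last step left them, time stands still between calls to the robot, and variables do not carry over. Pictures are saved under pics/ and viewed, and the job is handed in when it is done.

Besides the shell and the picture viewer there is one more tool, called after "Request:" by a JSON object that holds its "method" and its "body". play_rows: Moves the arm, as the interface text tells. Its arguments: {"type":"object","properties":{"moves":{"type":"array","items":{"type":"array","items":{"type":"number"}}}},"required":["moves"]}

```bash
ls; mkdir -p pics; cat > h.py <<'E'
import numpy as np, cv2
from bench import env
def cam(n):
    o=env.get_obs(); c=env.camera(n); c['o']=o
    c['f']=c['img'].shape[0]/2/np.tan(np.radians(c['fovy'])/2)
    if n=='wrist':
        from scipy.spatial.transform import Rotation as R
        T=np.eye(4); r=np.array(o['tcp_rot'],float)
        T[:3,:3]=R.from_euler('xyz',r).as_matrix() if r.size==3 else r.reshape(3,3)
        T[:3,3]=o['eef_pos']; W=T@np.array(c['hand_eye']); Wi=np.linalg.inv(W)
        c['R']=Wi[:3,:3]; c['t']=Wi[:3,3]
    c['R']=np.array(c['R']);c['t']=np.array(c['t'])
    return c
def proj(c,X):
    p=np.atleast_2d(X)@c['R'].T+c['t']; s=p[:,:2]/p[:,2:]
    r2=(s**2).sum(1,keepdims=True); s=s*(1+c['k1']*r2)
    return s*c['f']+[c['cx'],c['cy']]
def ray(c,uv):
    d=(np.atleast_2d(uv)-[c['cx'],c['cy']])/c['f']; s=d.copy()
    for _ in range(30): s=d/(1+c['k1']*(s**2).sum(1,keepdims=True))
    v=np.c_[s,np.ones(len(s))]@c['R']; o=-c['R'].T@c['t']
    return o,v
def atz(c,uv,z):
    o,v=ray(c,uv); return o+v*((z-o[2])/v[:,2:])
E
python3 - <<'E'
from h import *
for n in ['scene','top','wrist']:
    c=cam(n); cv2.imwrite(f'pics/a_{n}.png',c['img']); print(n,c['f'],c['k1'],-c['R'].T@c['t'])
    for k in ['upper_tier','tier_dish','keeper','keeper_handle','lower_frame','vial_mid','spare_dish_mid','bottle_mid']:
        for d in env.cut_out(n,k)[:3]: print(k,round(d['p'],2),np.round(d['extent']))
print(env.finger_overhang, env.get_obs())
E
```

```text
pics
scene 420.6429098032594 -0.05551629656389694 [ 0.01110655 -0.73963471  0.83955573]
upper_tier 0.81 [286. 213.  52.  45.]
tier_dish 0.86 [190. 195.  24.  21.]
tier_dish 0.71 [268. 185.  24.  16.]
tier_dish 0.7 [186. 217.  27.  21.]
keeper 0.72 [293. 216.  82.  83.]
keeper 0.6 [277. 187.  14.  18.]
keeper_handle 0.59 [272. 186.   4.  17.]
keeper_handle 0.25 [235. 202.  28.  14.]
lower_frame 0.56 [294. 218.  83.  78.]
spare_dish_mid 0.55 [234. 202.  27.  17.]
bottle_mid 0.66 [292. 217.  79.  82.]
bottle_mid 0.64 [316. 175.  18.  35.]
top 470.3011489561365 -0.1168420972153294 [0.33340347 0.17299385 1.40337138]
upper_tier 0.85 [298. 208.  45.  49.]
tier_dish 0.93 [298. 207.  37.  34.]
tier_dish 0.79 [205. 192.  30.  32.]
tier_dish 0.71 [216. 300.  31.  38.]
keeper 0.61 [252. 193.  20.  30.]
keeper_handle 0.51 [252. 192.  15.  28.]
lower_frame 0.88 [289. 204.  82.  70.]
vial_mid 0.46 [407. 167.   8.  13.]
spare_dish_mid 0.66 [219. 244.  30.  32.]
bottle_mid 0.69 [233. 138.  28.  35.]
wrist 342.5707104873857 -0.04235678536654669 [0.21399826 0.61870939 0.37487042]
upper_tier 0.57 [ 85. 
[... 253 characters left out ...]
_dish_mid 0.35 [ 83. 410.  15.  19.]
0.011 {'time_s': 1.35, 'qpos': array([-1.21102333,  0.39843326,  0.04507198,  1.53661291, -0.01869217,
        1.20686836, -0.05073828]), 'qd': array([-0.00105677, -0.00203424,  0.00107767,  0.00083043,  0.00031198,
       -0.00025337,  0.00053855]), 'joint_efforts': array([ 2.25310373e-04, -4.75017786e+01,  1.36325464e+00, -2.54515225e+01,
        1.15725977e-02,  1.11897316e-03, -8.56809184e-07]), 'eef_pos': array([0.28782663, 0.58283962, 0.24231887]), 'tcp_rot': array([1.48883272, 1.57069592, 1.03012334]), 'ft_force': array([0.58304243, 0.21897685, 0.73089555]), 'moment': array([ 0.01447763, -0.05810631,  0.01063316]), 'grip_width': 0.9991978837458231}
```

View images.

```bash
python3 - <<'E'
import cv2
a=cv2.imread('pics/a_top.png'); cv2.imwrite('pics/a_topc.png',cv2.resize(a[110:340,150:430],None,fx=2.8,fy=2.6,interpolation=cv2.INTER_CUBIC))
a=cv2.imread('pics/a_scene.png'); cv2.imwrite('pics/a_scenec.png',cv2.resize(a[130:280,150:350],None,fx=4,fy=4,interpolation=cv2.INTER_CUBIC))
E
```

```text
(no output)
```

View pics/a_topc.png

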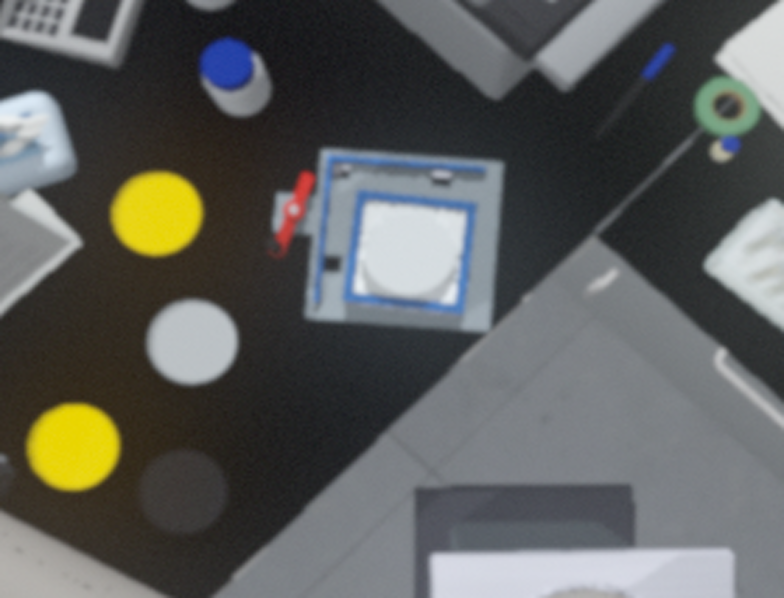

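View pics/a_scenec.png

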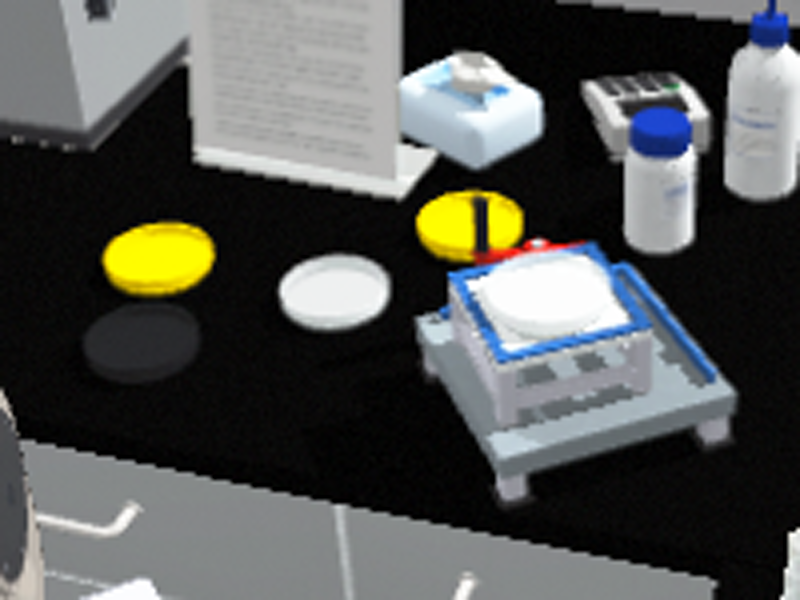

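View pics/a_wrist.png

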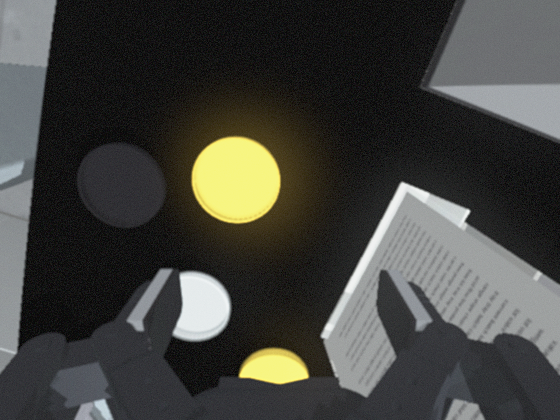

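View pics/a_top.png

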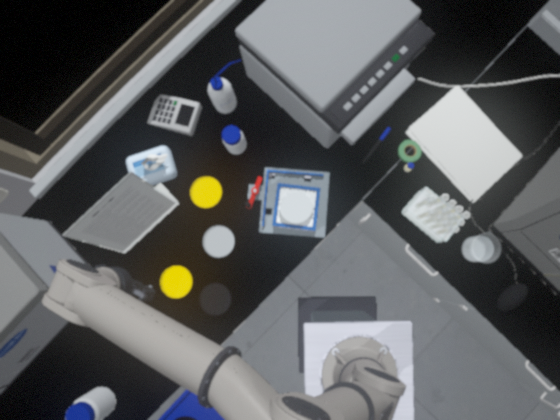

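```bash
cat > m1.py <<'E'
from h import *
c=cam('top'); cv2.imwrite('pics/b_top.png',c['img'])
print(np.round(c['R'],3))
def cr(p): return np.array(p,float)/[2.8,2.6]+[150,110]
P=atz(c,cr([(322,150),(503,160),(490,330),(305,318)]),0.05); print('deck',np.round(P,4), [np.linalg.norm(P[i]-P[i-1]) for i in range(4)])
T=atz(c,cr([(357,193),(476,205),(465,311),(346,300)]),0.05+.015+.049); print('tray',np.round(T,4),[np.linalg.norm(T[i]-T[i-1]) for i in range(4)],T.mean(0))
k=atz(c,cr([(308,175),(292,210),(277,243)]),0.073); print('keeper',k)
E
python3 m1.py
```

```text
[[-0.015 -1.    -0.018]
 [-0.993  0.017 -0.115]
 [ 0.116  0.016 -0.993]]
deck [[0.6088 0.2645 0.05  ]
 [0.594  0.0755 0.05  ]
 [0.4033 0.0936 0.05  ]
 [0.4196 0.2837 0.05  ]] [np.float64(0.19022536563793396), np.float64(0.18959738716032812), np.float64(0.19157849989350184), np.float64(0.1908069433274747)]
tray [[0.5484 0.2258 0.114 ]
 [0.5333 0.1081 0.114 ]
 [0.4204 0.1214 0.114 ]
 [0.434  0.2379 0.114 ]] [np.float64(0.11506022996197098), np.float64(0.11864076828821542), np.float64(0.1137124755046031), np.float64(0.1173465220802728)] [0.48402494 0.17328171 0.114     ]
keeper [[0.57629871 0.27755354 0.073     ]
 [0.53745324 0.29423587 0.073     ]
 [0.50106003 0.30980189 0.073     ]]
```

```bash
python3 - <<'E'
from h import *
c=cam('wrist'); np.set_printoptions(precision=3,suppress=True)
from scipy.spatial.transform import Rotation as R
print(R.from_euler('xyz',c['o']['tcp_rot']).as_matrix()); print(np.array(c['hand_eye'])); print('cam fwd',c['R'][2])
t=cam('top')
for p in [(235,65),(155,215),(192,342),(80,447)]: print(atz(t,np.array(p)/[2.8,2.6]+[150,110],0.0))
E
```

```text
[[ 0.     0.443  0.897]
 [ 0.     0.897 -0.443]
 [-1.     0.     0.   ]]
[[-0.    -0.314  0.949 -0.133]
 [ 1.    -0.     0.    -0.001]
 [-0.     0.949  0.314 -0.082]
 [ 0.     0.     0.     1.   ]]
cam fwd [ 0.282 -0.139 -0.949]
[[0.724 0.363 0.   ]]
[[0.546 0.45  0.   ]]
[[0.397 0.409 0.   ]]
[[0.278 0.53  0.   ]]
```

Request:
{"method": "play_rows", "body": {"moves": [[0,0,3,0.02,-0.04,0.045,0.06],[0,0,3,0.02,-0.05,0.045,0.06],[0,0,3,0.02,-0.06,0,0.06],[0,0,3,0.02,-0.06,0,0.06],[0,0,3,0.02,-0.06,0,0.06],[0,0,3,0.02,-0.06,0,0.06],[0,0,2.5,0.01,-0.06,0,0.06],[0,0,0,0,0,0,0.06],[0,0,0,0,0,0,0.06]]}}

```text
time_s: 2.62
eef_pos: [0.4142, 0.2023, 0.327]
tcp_rot: [1.486, 1.57, 1.385]
ft_force: [-0.2, 0.7, -0.2]
grip_width: 0.704
```

```bash
python3 - <<'E'
from h import *
import pickle
c=cam('wrist'); cv2.imwrite('pics/c_wrist.png',c['img']); pickle.dump(c,open('c.pkl','wb'))
print(c['o']['eef_pos'],c['o']['qpos'],c['o']['ft_force'])
E
```

```text
[0.41424437 0.20227506 0.32699763] [-7.91528146e-01 -8.65617817e-03  2.44060009e-01  1.84522540e+00
  1.19042254e-03  1.30391741e+00  9.21979687e-01] [-0.24099175  0.74440976 -0.18820464]
```

View pics/c_wrist.png

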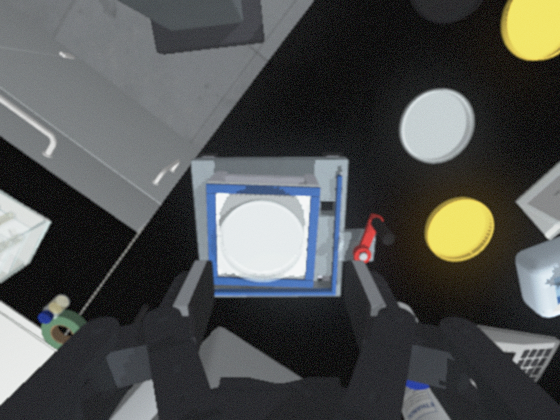

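```bash
python3 - <<'E'
import cv2
a=cv2.imread('pics/c_wrist.png'); cv2.imwrite('pics/c_w2.png',cv2.resize(a[145:305,185:405],None,fx=3.6,fy=3.6,interpolation=cv2.INTER_CUBIC))
E
```

```text
(no output)
```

View pics/c_w2.png

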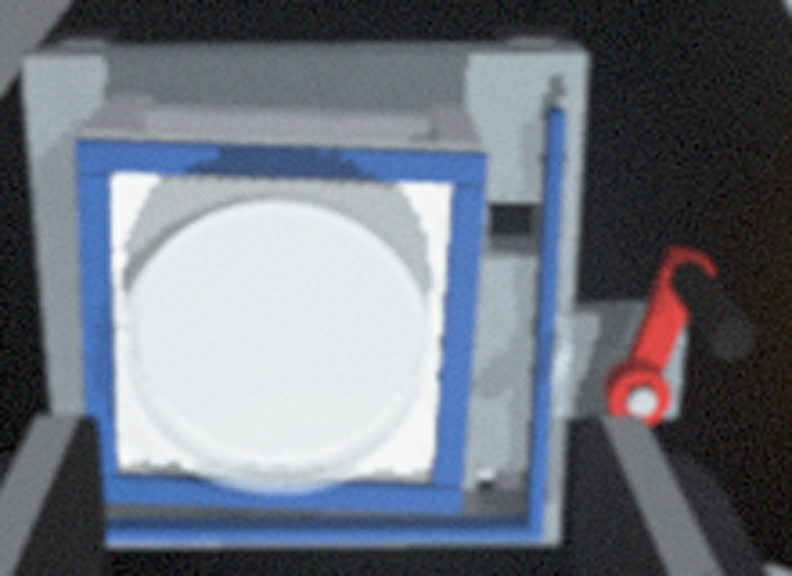

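```bash
cat > fit.py <<'E'
from h import *
from scipy.optimize import least_squares
np.set_printoptions(precision=4,suppress=True)
def tf(p,L,z):
    L=np.array(L,float); cs,sn=np.cos(p[2]),np.sin(p[2])
    return np.c_[p[0]+cs*L[:,0]-sn*L[:,1],p[1]+sn*L[:,0]+cs*L[:,1],np.broadcast_to(z,len(L))]
def fit(obs,x0=(.5,.18,-.1)):
    # obs: list (cam,L,z,uv)
    f=lambda p: np.concatenate([(proj(c,tf(p,L,z))-np.array(uv)).ravel() for c,L,z,uv in obs])
    r=least_squares(f,x0); return r.x,r.fun.reshape(-1,2)
def rel(d,t):
    e=t[:2]-d[:2]; cs,sn=np.cos(d[2]),np.sin(d[2])
    return np.array([cs*e[0]+sn*e[1],-sn*e[0]+cs*e[1]])*1000, np.degrees(t[2]-d[2])
E
python3 - <<'E'
from fit import *
import pickle
c=pickle.load(open('c.pkl','rb')); s=lambda P:np.array(P)/3.6+[185,145]
D=[(-.115,.075),(-.115,-.115),(.075,.075)]; du=s([(590,52),(24,58),(561,545)])
T=[(-.06,.06),(-.06,-.06),(.06,.06)]; tu=s([(486,153),(79,140),(462,512)])
d,rd=fit([(c,D,.05,du)]); t,rt=fit([(c,T,.114,tu)])
print('wrist',d,rd,t,rt,rel(d,t))
# top
t_=cam('top'); q=lambda P:np.array(P,float)/[2.8,2.6]+[150,110]
D2=[(.075,.075),(.075,-.115),(-.115,-.115),(-.115,.075)];T2=np.array([(1,1),(1,-1),(-1,-1),(-1,1)])*.06
d2=fit([(t_,D2,.05,q([(322,150),(503,160),(490,330),(305,318)]))]); t2=fit([(t_,T2,.114,q([(357,193),(476,205),(465,311),(346,300)]))])
print('top',d2,t2,rel(d2[0],t2[0]))
print('pivot',atz(c,s([(640,402)]),.076), 'exp',tf(d,[(0,.095)],.076), 'handle base',atz(c,s([(700,275)]),.073),'top',atz(c,s([(735,342)]),.127))
E
```

```text
wrist [ 0.527   0.2016 -0.094 ] [[-0.164   0.5327]
 [ 0.2224  0.0362]
 [-0.0713 -0.7911]] [ 0.4836  0.1774 -0.1341] [[ 0.8685 -0.0167]
 [-0.9023 -0.0087]
 [ 0.0384  0.1507]] (array([-40.94  , -28.1642]), np.float64(-2.2959495200934046))
top (array([ 0.5281,  0.1974, -0.0901]), array([[-0.3089, -0.2359],
       [-0.2209,  0.5086],
       [ 0.1107,  0.001 ],
       [ 0.4111, -0.265 ]])) (array([ 0.4841,  0.1733, -0.1165]), array([[-0.0609, -0.8081],
       [ 0.4622, -1.2061],
       [ 0.282 ,  1.0487],
       [-0.6839,  0.9158]])) (array([-41.6867, -28.0243]), np.float64(-1.5114946238685074))
pivot [[0.5377 0.2952 0.076 ]] exp [[0.536  0.2962 0.076 ]] handle base [[0.4938 0.3172 0.073 ]] top [[0.4936 0.3125 0.127 ]]
```

Request:
{"method": "play_rows", "body": {"moves": [[-0.64,-6.97,0.5,-0.005,-0.005,-0.03,0.08],[-0.64,-6.97,0,-0.005,-0.005,-0.03,0.08],[-0.64,-6.97,0,-0.005,-0.005,-0.03,0.08],[-0.64,-6.97,0,-0.005,-0.004,-0.03,0.08],[0,0,0,0,0,0,0.08],[0,0,0,0,0,0,0.08]]}}

```text
time_s: 3.48
eef_pos: [0.396, 0.1848, 0.2089]
tcp_rot: [0.007, 1.081, -0.084]
ft_force: [0.3, 0.8, 0.5]
grip_width: 0.933
```

```bash
cat > st.py <<'E'
from h import *
np.set_printoptions(precision=4,suppress=True)
from scipy.spatial.transform import Rotation as R
o=env.get_obs(); M=R.from_euler('xyz',o['tcp_rot']).as_matrix()
print(o['time_s'],o['eef_pos'],o['qpos'],o['ft_force'],o['grip_width']); print(M)
p=o['eef_pos']-[.5275,.1995,.05]; a=-.092
print('frame mm',1000*np.array([np.cos(a)*p[0]+np.sin(a)*p[1],-np.sin(a)*p[0]+np.cos(a)*p[1],p[2]]))
E
python3 st.py
```

```text
3.475 [0.396  0.1848 0.2089] [-0.8327 -0.1515  0.0119  2.3395  0.5932  0.7269  0.2537] [0.3047 0.8151 0.4595] 0.9327708778448758
[[ 0.4687  0.0905  0.8787]
 [-0.0395  0.9959 -0.0814]
 [-0.8825  0.0035  0.4703]]
frame mm [-129.5693  -26.7016  158.8941]
```

Request:
{"method": "play_rows", "body": {"moves": [[0,0,0,0,0,-0.04,0.08],[0,0,0,0,0,-0.04,0.08],[0,0,0,0,0,-0.03,0.08],[0,0,0,0,0,-0.02,0.08],[0,0,0,0,0,-0.01,0.08],[0,0,0,0,0,0,0.08]]}}

```text
time_s: 4.22
eef_pos: [0.3999, 0.1837, 0.0764]
tcp_rot: [-0.018, 1.084, -0.113]
ft_force: [0.1, -0.2, 0.5]
grip_width: 0.936
```

```bash
python3 st.py; python3 - <<'E'
from h import *
c=cam('wrist'); cv2.imwrite('pics/d_w.png',c['img'])
E
```

```text
4.225 [0.3999 0.1837 0.0764] [-0.1699  0.1744 -0.682   2.4507  1.1532  0.5491 -0.3642] [ 0.0654 -0.1935  0.5386] 0.9361453718012555
[[ 0.4652  0.097   0.8799]
 [-0.0527  0.9953 -0.0818]
 [-0.8837 -0.0083  0.4681]]
frame mm [-125.5789  -27.474    26.3953]
```

View pics/d_w.png

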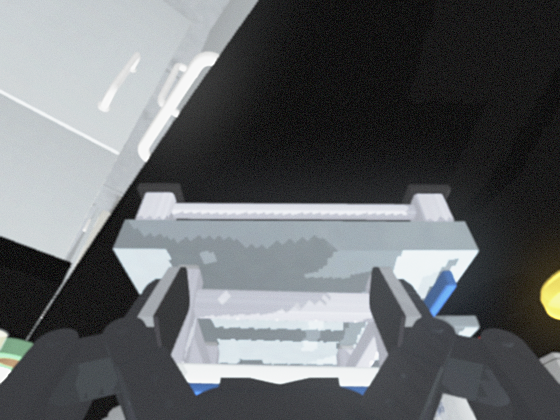

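Request:
{"method": "play_rows", "body": {"moves": [[0,0,0,0.006,-0.0005,0,0.08],[0,0,0,0.004,-0.0005,0,0.08],[0,0,0,0,0,0,0.08]]}}

```text
time_s: 4.65
eef_pos: [0.4074, 0.1822, 0.0758]
tcp_rot: [-0.024, 1.083, -0.114]
ft_force: [0.5, 0.2, -0.7]
grip_width: 0.935
```

```bash
python3 st.py
```

```text
4.65 [0.4074 0.1822 0.0758] [-0.1685  0.1831 -0.6655  2.4415  1.1629  0.5443 -0.3495] [ 0.5025  0.2145 -0.6641] 0.9349417493553287
[[ 0.4657  0.0923  0.8801]
 [-0.0532  0.9957 -0.0762]
 [-0.8833 -0.0114  0.4686]]
frame mm [-118.0211  -28.2963   25.8481]
```

Request:
{"method": "play_rows", "body": {"moves": [[0,0,0,0.002,0,-0.004,0.08],[0,0,0,0.002,0,-0.004,0.08],[0,0,0,0,0,0,0.08]]}}

```text
time_s: 5.03
eef_pos: [0.4106, 0.1815, 0.0668]
tcp_rot: [-0.026, 1.085, -0.116]
ft_force: [-0.2, 0.5, -0.6]
grip_width: 0.934
```

```bash
python3 st.py
```

```text
5.025 [0.4106 0.1815 0.0668] [-0.1724  0.2124 -0.6571  2.4417  1.2159  0.5451 -0.3955] [-0.1507  0.4881 -0.6188] 0.9339624410979547
[[ 0.4637  0.0925  0.8811]
 [-0.054   0.9956 -0.0762]
 [-0.8843 -0.0122  0.4667]]
frame mm [-114.7392  -28.6876   16.7837]
```

Request:
{"method": "play_rows", "body": {"moves": [[0,0,0,0.005,-0.0005,0,0.08],[0,0,0,0.005,-0.0005,0,0.08],[0,0,0,0.005,-0.0005,0,0.08],[0,0,0,0.005,-0.0005,0,0.08],[0,0,0,0.005,-0.0005,0,0.08],[0,0,0,0.005,-0.0005,0,0.08],[0,0,0,0,0,0,0.08]]}}

```text
time_s: 5.9
eef_pos: [0.4418, 0.1786, 0.0677]
tcp_rot: [-0.025, 1.083, -0.115]
ft_force: [-0.9, -0.7, 0.0]
grip_width: 0.933
```

```bash
python3 st.py;  python3 - <<'E'
from h import *
c=cam('top'); cv2.imwrite('pics/e_t.png',cv2.resize(c['img'][150:250,230:340],None,fx=7,fy=6,interpolation=cv2.INTER_CUBIC))
c=cam('scene'); cv2.imwrite('pics/e_s.png',cv2.resize(c['img'][150:270,220:370],None,fx=5,fy=5,interpolation=cv2.INTER_CUBIC))
E
```

```text
5.9 [0.4418 0.1786 0.0677] [-0.1392  0.2453 -0.6283  2.3939  1.23    0.5346 -0.3384] [-0.9397 -0.7215  0.0124] 0.9333668592989981
[[ 0.4656  0.0933  0.8801]
 [-0.0539  0.9956 -0.0771]
 [-0.8834 -0.0115  0.4685]]
frame mm [-83.4567 -28.6761  17.6952]
```

View pics/e_t.png

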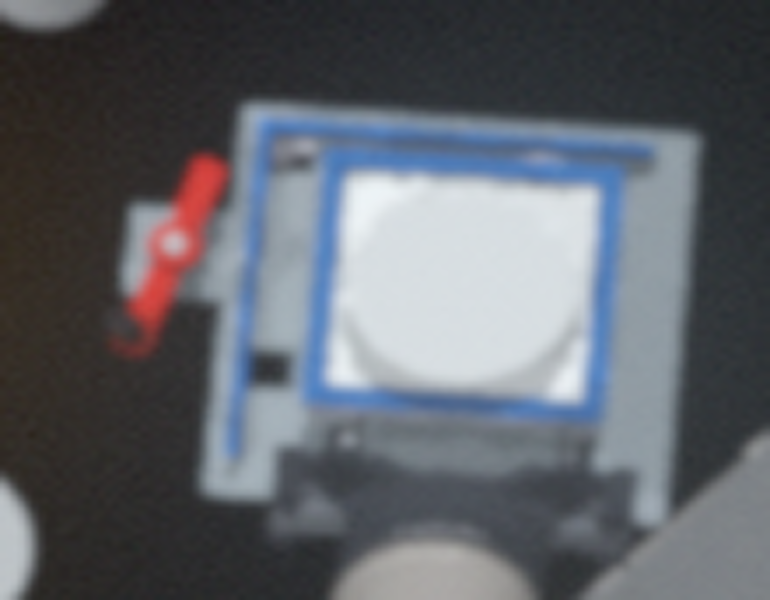

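View pics/e_s.png

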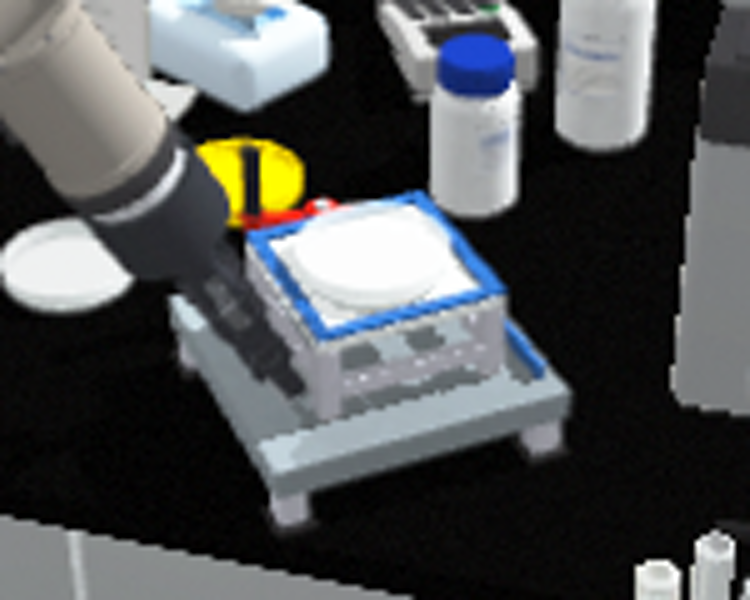

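```bash
cat > topfit.py <<'E'
from fit import *
import pickle,os
def go(D,T,zt=.114,c=None):
    s=lambda P:np.array(P,float)/[7,6]+[230,150]
    c=c or cam('top')
    d=fit([(c,[(.075,.075),(.075,-.115),(-.115,.075)],.05,s(D))]); t=fit([(c,np.array([(1,1),(1,-1),(-1,-1),(-1,1)])*.06,zt,s(T))])
    print(d[0],t[0],t[1].ravel(),rel(d[0],t[0]))
E
python3 -c "
from topfit import *
go([(243,103),(702,133),(200,495)],[(325,150),(626,167),(606,425),(302,405)])"
```

```text
[ 0.5277  0.1974 -0.0986] [ 0.5098  0.1739 -0.0884] [ 0.0117 -0.1331  0.0261  0.0288  0.0072 -0.0563 -0.0449  0.158 ] (array([-15.5223, -25.1546]), np.float64(0.585310094514243))
```

Request:
{"method": "play_rows", "body": {"moves": [[0,0,0,0.004,-0.0004,0,0.08],[0,0,0,0.004,-0.0004,0,0.08],[0,0,0,0.004,-0.0004,0,0.08],[0,0,0,0.002,-0.0002,0,0.08],[0,0,0,0,0,0,0.08]]}}

```text
time_s: 6.68
eef_pos: [0.4545, 0.1779, 0.0674]
tcp_rot: [-0.024, 1.084, -0.112]
ft_force: [-4.0, 1.1, 3.4]
grip_width: 0.936
```

Request:
{"method": "play_rows", "body": {"moves": [[0,0,0,0.0015,-0.0001,0,0.08],[0,0,0,0,0,0,0.08]]}}

```text
time_s: 6.92
eef_pos: [0.456, 0.1778, 0.0674]
tcp_rot: [-0.024, 1.084, -0.113]
ft_force: [-5.3, 1.7, 3.3]
grip_width: 0.936
```

```bash
python3 st.py;  python3 - <<'E'
from h import *
c=cam('top'); cv2.imwrite('pics/f_t.png',cv2.resize(c['img'][150:250,230:340],None,fx=7,fy=6,interpolation=cv2.INTER_CUBIC))
E
```

```text
6.925 [0.456  0.1778 0.0674] [-0.1244  0.2625 -0.617   2.3702  1.2323  0.5292 -0.308 ] [-5.2777  1.7408  3.3418] 0.9363698616751623
[[ 0.4646  0.0914  0.8808]
 [-0.0525  0.9958 -0.0756]
 [-0.8839 -0.0111  0.4675]]
frame mm [-69.2191 -28.2087  17.4183]
```

View pics/f_t.png

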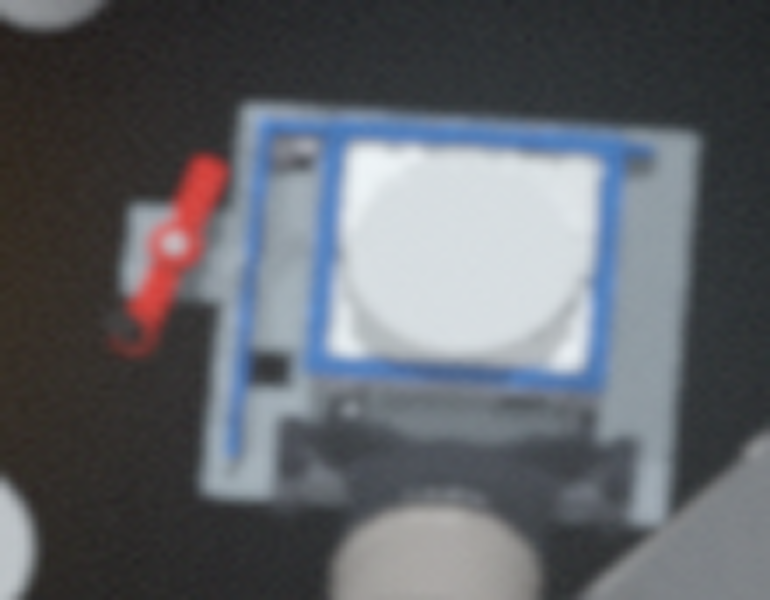

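```bash
python3 -c "
from topfit import *
go([(243,103),(702,133),(200,495)],[(327,121),(626,138),(606,393),(305,377)])"
```

```text
[ 0.5277  0.1974 -0.0986] [ 0.5235  0.1732 -0.0842] [-0.1668 -0.0725  0.0866 -0.1021  0.2607  0.2119 -0.1827 -0.0454] (array([ -1.7678, -24.5198]), np.float64(0.8250709999899236))
```

Request:
{"method": "play_rows", "body": {"moves": [[0,0,0,0.001,-0.0001,0,0.08],[0,0,0,0,0,0,0.08]]}}

```text
time_s: 7.28
eef_pos: [0.4569, 0.1777, 0.0674]
tcp_rot: [-0.024, 1.084, -0.113]
ft_force: [-4.7, 0.5, 4.9]
grip_width: 0.936
```

Request:
{"method": "play_rows", "body": {"moves": [[0,0,0,0.001,-0.0001,0,0.08],[0,0,0,0,0,0,0.08]]}}

```text
time_s: 7.52
eef_pos: [0.4579, 0.1775, 0.0674]
tcp_rot: [-0.024, 1.084, -0.113]
ft_force: [-5.4, -0.1, 4.6]
grip_width: 0.932
```

```bash
python3 - <<'E'
from h import *
c=cam('wrist'); cv2.imwrite('pics/g_w.png',c['img'])
c=cam('top'); cv2.imwrite('pics/g_t.png',cv2.resize(c['img'][150:250,230:340],None,fx=7,fy=6,interpolation=cv2.INTER_CUBIC))
c=cam('scene'); cv2.imwrite('pics/g_s.png',cv2.resize(c['img'][170:250,250:350],None,fx=8,fy=7,interpolation=cv2.INTER_CUBIC))
E
```

```text
(no output)
```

View pics/g_w.png

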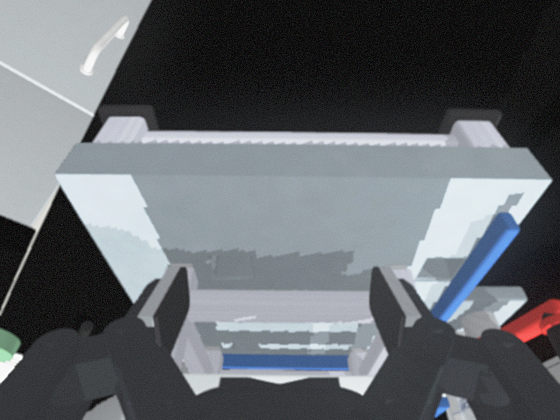

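View pics/g_s.png

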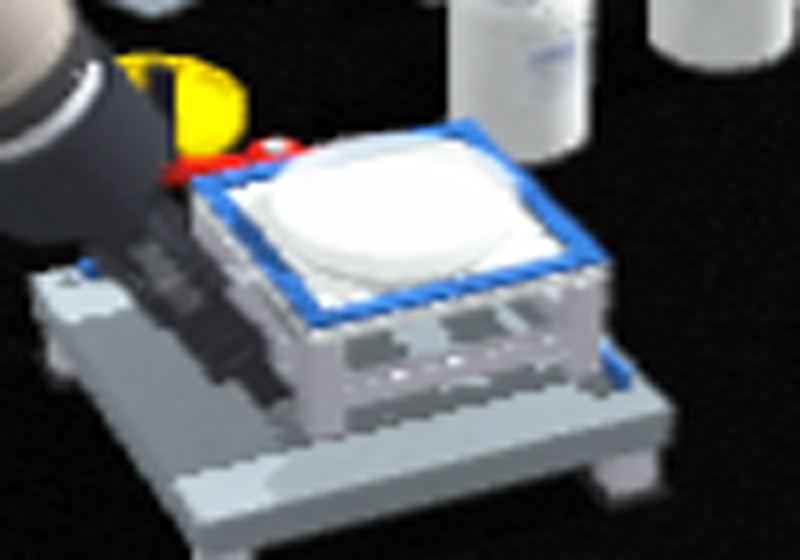

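View pics/g_t.png

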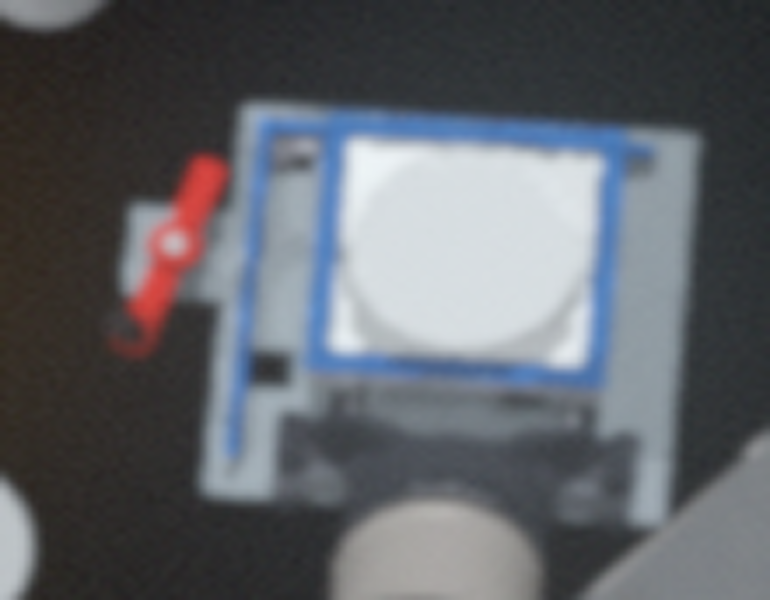

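Request:
{"method": "play_rows", "body": {"moves": [[0,0,0,-0.002,0.0002,0,0.08],[0,0,0,-0.001,0.0001,0,0.08],[0,0,0,0,0,0,0.08]]}}

```text
time_s: 8.05
eef_pos: [0.4556, 0.177, 0.0674]
tcp_rot: [-0.025, 1.084, -0.116]
ft_force: [-0.3, 0.2, -0.1]
grip_width: 0.936
```

Request:
{"method": "play_rows", "body": {"moves": [[0,0,0,-0.02,0.002,0,0.08],[0,0,0,-0.02,0.002,0.01,0.08],[0,0,0,0,0,0.05,0.08],[0,0,0,0,0,0.05,0.08],[0,0,0,0,0,0.02,0.08],[0,0,0,0,0,0,0.08]]}}

```text
time_s: 8.8
eef_pos: [0.4174, 0.1804, 0.1896]
tcp_rot: [-0.026, 1.079, -0.12]
ft_force: [-0.4, 0.0, -0.1]
grip_width: 0.939
```

```bash
python3 st.py; python3 - <<'E'
from h import *
import pickle
c=cam('wrist'); pickle.dump(c,open('c2.pkl','wb')); cv2.imwrite('pics/h_w.png',c['img'])
c=cam('top'); cv2.imwrite('pics/h_t.png',cv2.resize(c['img'][150:250,230:340],None,fx=7,fy=6,interpolation=cv2.INTER_CUBIC))
E
```

```text
8.8 [0.4174 0.1804 0.1896] [-0.0272 -0.0802 -0.7052  2.3176  0.5548  0.6262  0.3257] [-0.3589  0.0246 -0.0589] 0.938539671202867
[[ 0.469   0.0966  0.8779]
 [-0.0564  0.9952 -0.0794]
 [-0.8814 -0.0122  0.4722]]
frame mm [-107.8357  -29.0884  139.6092]
```

View pics/h_w.png

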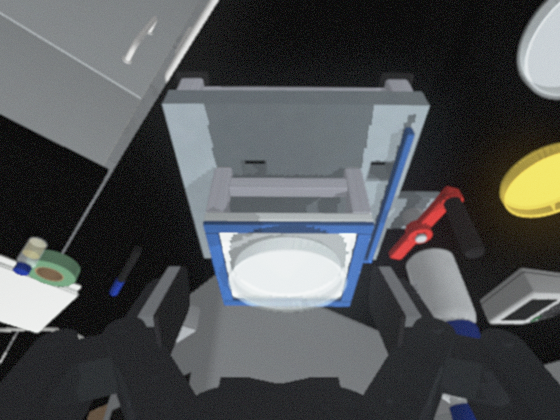

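View pics/h_t.png

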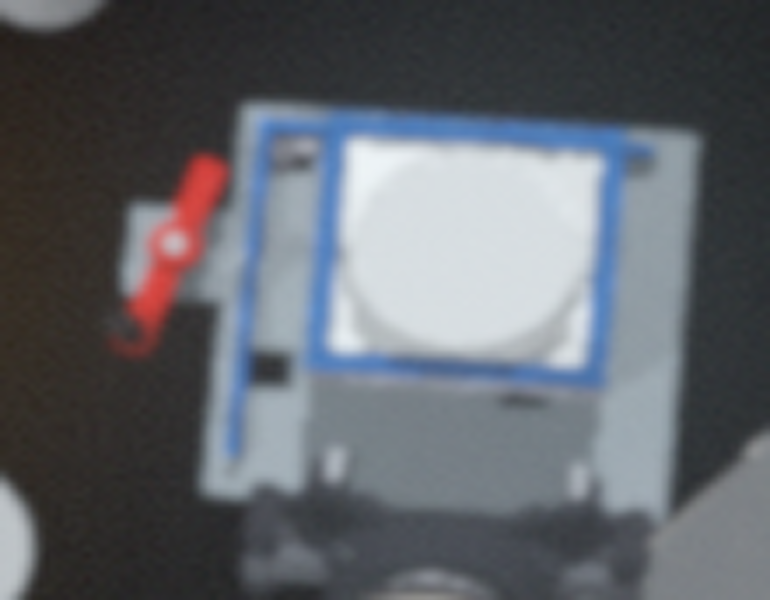

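```bash
python3 -c "
from topfit import *
go([(243,103),(702,133),(200,495)],[(329,112),(627,131),(606,386),(307,371)])
import pickle
c=pickle.load(open('c2.pkl','rb'))
d=fit([(c,[(-.115,.075),(-.115,-.115)],.05,[(430,97),(164,95)])]);t=fit([(c,np.array([(-1,1),(-1,-1)])*.06,.114,[(372,222),(204,222)])])
print(d,t,rel(d[0],t[0]))
"
```

```text
[ 0.5277  0.1974 -0.0986] [ 0.5269  0.1727 -0.086 ] [-0.2272  0.2004  0.1497 -0.0899  0.3934  0.192  -0.3181 -0.3061] (array([  1.6444, -24.7366]), np.float64(0.7223397907740158))
(array([ 0.5205,  0.2014, -0.0974]), array([[ 2.4661,  0.8522],
       [-2.4844,  0.6528]])) (array([ 0.5238,  0.1761, -0.0831]), array([[ 2.2543,  0.653 ],
       [-2.2884,  0.6254]])) (array([  5.7414, -24.8113]), np.float64(0.8219157898317213))
```

Request:
{"method": "play_rows", "body": {"moves": [[0,0,10,0.011,-0.011,0.01,0.08],[0,0,10,0.011,-0.011,0,0.08],[0,0,10,0.011,-0.011,0,0.08],[0,0,10,0.011,-0.011,0,0.08],[0,0,10,0.011,-0.011,0,0.08],[0,0,10,0.011,-0.011,0,0.08],[0,0,10,0.011,-0.011,0,0.08],[0,0,10,0.012,-0.01,0,0.08],[0,0,10,0.012,-0.01,0,0.08],[0,0,0,0,0,0,0.08]]}}

```text
time_s: 10.2
eef_pos: [0.4783, 0.1132, 0.1858]
tcp_rot: [-0.014, 1.137, 0.946]
ft_force: [0.2, 0.8, 0.4]
grip_width: 0.937
```

```bash
python3 st.py
```

```text
10.2 [0.4783 0.1132 0.1858] [-0.1156  0.0422  0.0033  2.1988 -0.5264  0.668   2.7982] [0.2242 0.78   0.4178] 0.9374385218767263
[[ 0.2459 -0.8186  0.5191]
 [ 0.3408  0.5743  0.7443]
 [-0.9074 -0.0061  0.4202]]
frame mm [-41.0188 -90.4556 135.8107]
```

Request:
{"method": "play_rows", "body": {"moves": [[-6.7,4.9,0,0.002,-0.002,0.01,0.08],[-6.7,4.9,0,0.002,-0.002,0.01,0.08],[-6.7,4.9,0,0.002,-0.002,0.01,0.08],[0,0,-10,0.003,-0.002,0,0.08],[0,0,-10,0.003,-0.002,0,0.08],[0,0,-10,0.003,-0.002,0,0.08],[0,0,-10,0.003,-0.002,0,0.08],[0,0,-10,0.003,-0.002,0,0.08],[0,0,-10,0.003,-0.002,0,0.08],[0,0,-10,0.003,-0.002,0,0.08]]}}

```text
time_s: 11.45
eef_pos: [0.5033, 0.0954, 0.2163]
tcp_rot: [-0.167, 1.57, -0.43]
ft_force: [0.3, 0.4, -0.6]
grip_width: 0.938
```

Request:
{"method": "play_rows", "body": {"moves": [[0,0,-10,0.002,-0.002,0,0.08],[0,0,-10,0.002,-0.002,0,0.08],[0,0,-10,0.002,-0.001,0,0.08],[0,0,-10,0.002,-0.001,0,0.08],[0,0,-10,0.002,-0.001,0,0.08],[0,0,-10,0.002,-0.001,0,0.08],[0,0,-10,0.001,-0.001,0,0.08],[0,0,-10,0,0,0,0.08],[0,0,0,0,0,0,0.08]]}}

```text
time_s: 12.58
eef_pos: [0.5164, 0.0865, 0.2165]
tcp_rot: [0.066, 1.567, -1.585]
ft_force: [-0.2, -0.0, -0.8]
grip_width: 0.939
```

```bash
python3 st.py
```

```text
12.575 [0.5164 0.0865 0.2165] [-0.4651  0.2001  0.2471  1.8733 -0.051   1.0756 -0.279 ] [-0.2155 -0.0425 -0.7732] 0.9394610608728572
[[-0.0001  0.9968 -0.0804]
 [-0.0039 -0.0804 -0.9968]
 [-1.      0.0003  0.0039]]
frame mm [  -0.6277 -113.4964  166.504 ]
```

Request:
{"method": "play_rows", "body": {"moves": [[6.97,-0.64,-0.7,0.001,0,-0.02,0.08],[6.97,-0.64,0,0.001,0,-0.02,0.08],[6.97,-0.64,0,0,0,-0.02,0.08],[6.97,-0.64,0,0,0,-0.02,0.08],[0,0,0,0,0,0,0.08]]}}

```text
time_s: 13.2
eef_pos: [0.5173, 0.0835, 0.1349]
tcp_rot: [-3.13, 1.087, 1.482]
ft_force: [-0.2, 0.7, 0.2]
grip_width: 0.936
```

```bash
python3 st.py
```

```text
13.2 [0.5173 0.0835 0.1349] [-0.1053  0.3194  0.1831  2.0226 -0.7     0.9259  0.4336] [-0.2064  0.7086  0.2369] 0.9363337262941532
[[ 0.0412  0.9951 -0.0902]
 [ 0.4632 -0.099  -0.8807]
 [-0.8853 -0.0055 -0.465 ]]
frame mm [   0.5092 -116.4578   84.862 ]
```

Request:
{"method": "play_rows", "body": {"moves": [[0,0,0,0.001,0,-0.03,0.08],[0,0,0,0,0,-0.02,0.08],[0,0,0,0,0,-0.012,0.08],[0,0,0,0,0,-0.004,0.08],[0,0,0,0,0,0,0.08]]}}

```text
time_s: 13.82
eef_pos: [0.5211, 0.0863, 0.0723]
tcp_rot: [3.137, 1.085, 1.472]
ft_force: [0.2, -1.0, 0.5]
grip_width: 0.932
```

```bash
python3 st.py; python3 - <<'E'
from h import *
c=cam('top'); cv2.imwrite('pics/i_t.png',cv2.resize(c['img'][150:250,230:340],None,fx=7,fy=6,interpolation=cv2.INTER_CUBIC))
c=cam('scene'); cv2.imwrite('pics/i_s.png',cv2.resize(c['img'][150:260,230:350],None,fx=6,fy=5.4,interpolation=cv2.INTER_CUBIC))
E
```

```text
13.825 [0.5211 0.0863 0.0723] [-0.0773  0.4219  0.1477  2.0558 -0.7905  0.8195  0.5605] [ 0.1558 -1.0204  0.4827] 0.9319528821674269
[[ 0.046   0.9955 -0.0823]
 [ 0.4651 -0.0943 -0.8802]
 [-0.8841  0.0022 -0.4673]]
frame mm [   4.0068 -113.2944   22.3456]
```

View pics/i_s.png

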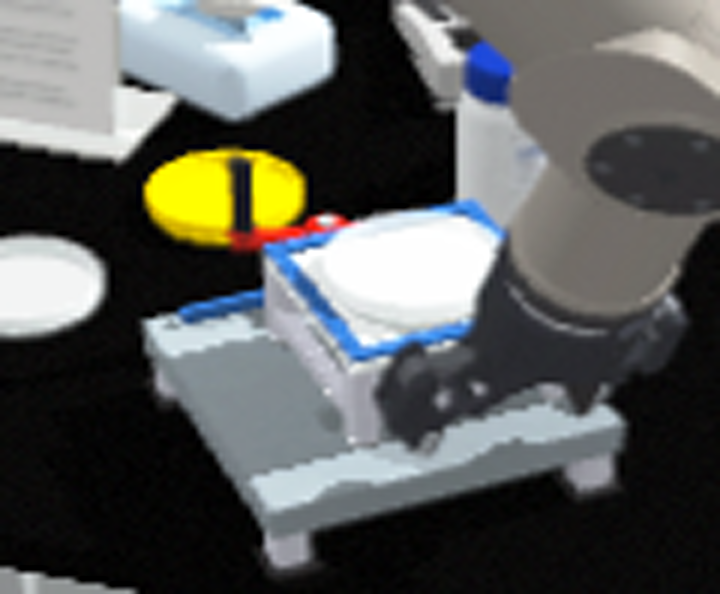

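View pics/i_t.png

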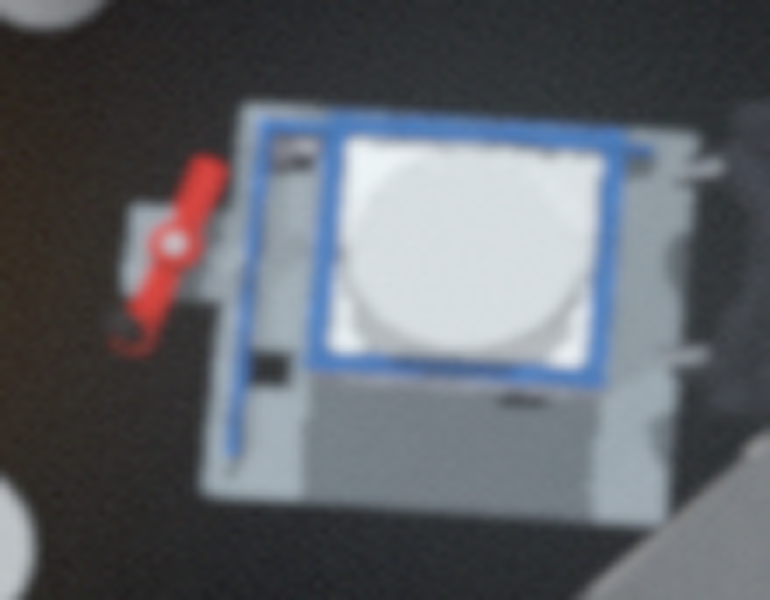

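Request:
{"method": "play_rows", "body": {"moves": [[0,0,-0.4,-0.0025,0.005,-0.004,0.08],[0,0,0,0.0005,0.005,0,0.08],[0,0,0,0.0005,0.005,0,0.08],[0,0,0,0.0005,0.005,0,0.08],[0,0,0,0.0005,0.005,0,0.08],[0,0,0,0.0005,0.005,0,0.08],[0,0,0,0.0004,0.004,0,0.08],[0,0,0,0.0004,0.004,0,0.08],[0,0,0,0,0,0,0.08]]}}

```text
time_s: 15.05
eef_pos: [0.5211, 0.1216, 0.0676]
tcp_rot: [3.139, 1.087, 1.465]
ft_force: [-2.8, -7.0, 4.5]
grip_width: 0.937
```

```bash
python3 st.py; python3 - <<'E'
from h import *
c=cam('top'); cv2.imwrite('pics/j_t.png',cv2.resize(c['img'][150:250,230:340],None,fx=7,fy=6,interpolation=cv2.INTER_CUBIC))
E
```

```text
15.05 [0.5211 0.1216 0.0676] [-0.1309  0.4223  0.1259  2.0673 -0.8132  0.7719  0.5103] [-2.8065 -7.0114  4.4929] 0.9366647915901403
[[ 0.0489  0.9947 -0.0905]
 [ 0.4626 -0.1029 -0.8806]
 [-0.8852  0.0012 -0.4652]]
frame mm [  0.7872 -78.1322  17.643 ]
```

View pics/j_t.png

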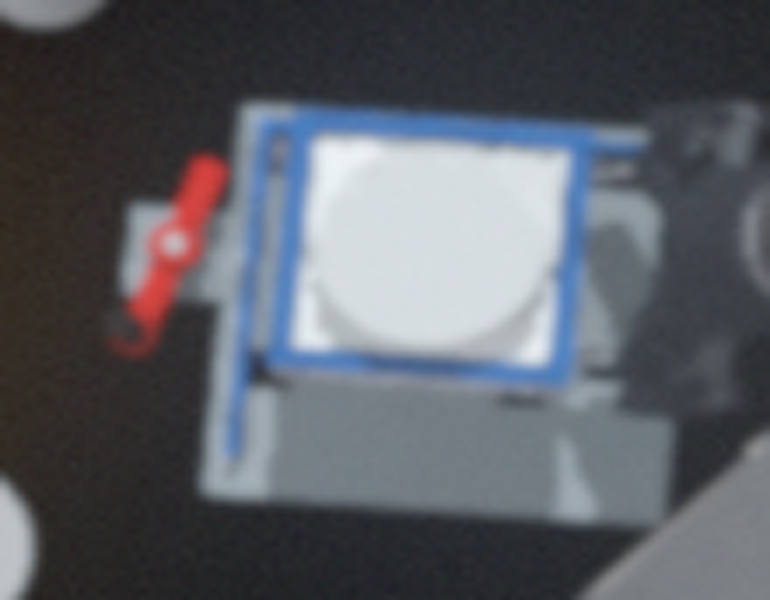

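```bash
python3 -c "
from topfit import *
go([(243,103),(702,133),(200,495)],[(297,108),(592,127),(573,386),(270,369)])
"; python3 - <<'E'
from h import *
c=cam('wrist'); cv2.imwrite('pics/j_w.png',c['img'])
c=cam('scene'); cv2.imwrite('pics/j_s.png',cv2.resize(c['img'][160:250,240:340],None,fx=7,fy=6.5,interpolation=cv2.INTER_CUBIC))
E
```

```text
[ 0.5277  0.1974 -0.0986] [ 0.5283  0.1862 -0.0894] [-0.4334  0.4007  0.3413  0.2426  0.099  -0.1621 -0.0083 -0.4718] (array([  1.6989, -11.1141]), np.float64(0.5293485388534197))
```

View pics/j_w.png

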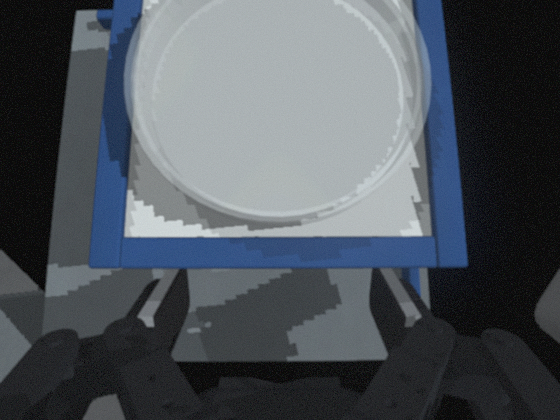

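View pics/j_s.png

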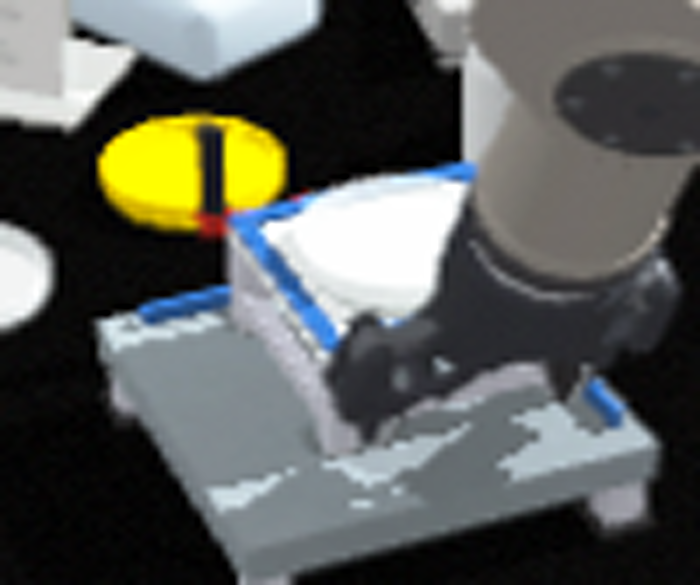

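Request:
{"method": "play_rows", "body": {"moves": [[0,0,0,0.0003,0.003,0,0.08],[0,0,0,0.0003,0.003,0,0.08],[0,0,0,0.0002,0.002,0,0.08],[0,0,0,0,0,0,0.08]]}}

```text
time_s: 15.75
eef_pos: [0.5224, 0.1319, 0.0677]
tcp_rot: [3.138, 1.085, 1.465]
ft_force: [-0.6, -0.9, -0.6]
grip_width: 0.939
```

Request:
{"method": "play_rows", "body": {"moves": [[0,0,0,0.0002,0.002,0,0.08],[0,0,0,0,0,0,0.08]]}}

```text
time_s: 16.0
eef_pos: [0.5231, 0.1335, 0.0677]
tcp_rot: [3.137, 1.085, 1.463]
ft_force: [-0.3, -3.2, -0.3]
grip_width: 0.936
```

Request:
{"method": "play_rows", "body": {"moves": [[0,0,0,0.0001,0.0015,0,0.08],[0,0,0,0,0,0,0.08]]}}

```text
time_s: 16.25
eef_pos: [0.5233, 0.1339, 0.0676]
tcp_rot: [3.136, 1.086, 1.461]
ft_force: [0.1, -5.9, 0.0]
grip_width: 0.933
```

```bash
python3 st.py; python3 - <<'E'
from h import *
c=cam('top'); cv2.imwrite('pics/k_t.png',cv2.resize(c['img'][150:250,230:340],None,fx=7,fy=6,interpolation=cv2.INTER_CUBIC))
c=cam('scene'); cv2.imwrite('pics/k_s.png',cv2.resize(c['img'][160:250,240:340],None,fx=7,fy=6.5,interpolation=cv2.INTER_CUBIC))
E
```

```text
16.25 [0.5233 0.1339 0.0676] [-0.1484  0.4235  0.1184  2.0649 -0.8192  0.7596  0.492 ] [ 0.0894 -5.8932  0.0263] 0.9326983764085093
[[ 0.0508  0.9945 -0.0911]
 [ 0.4632 -0.1043 -0.8801]
 [-0.8848  0.0026 -0.4659]]
frame mm [  1.8433 -65.7084  17.6303]
```

View pics/k_t.png

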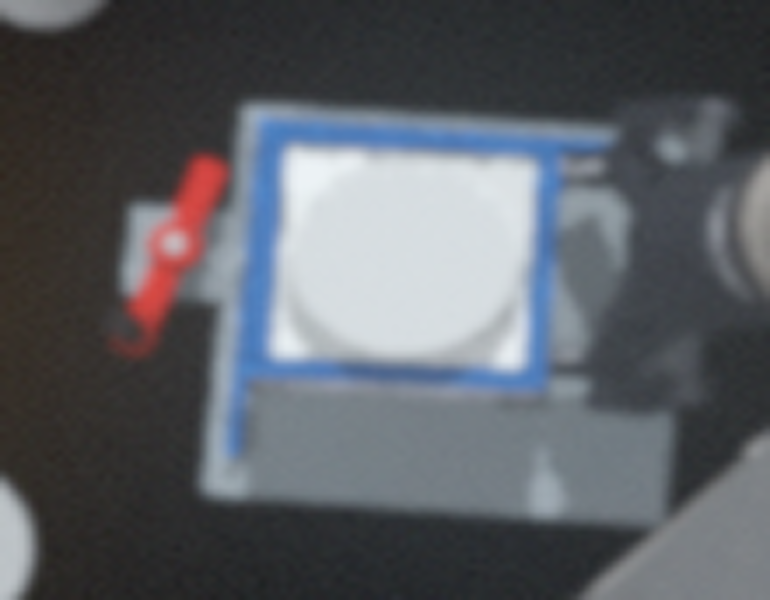

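View pics/k_s.png

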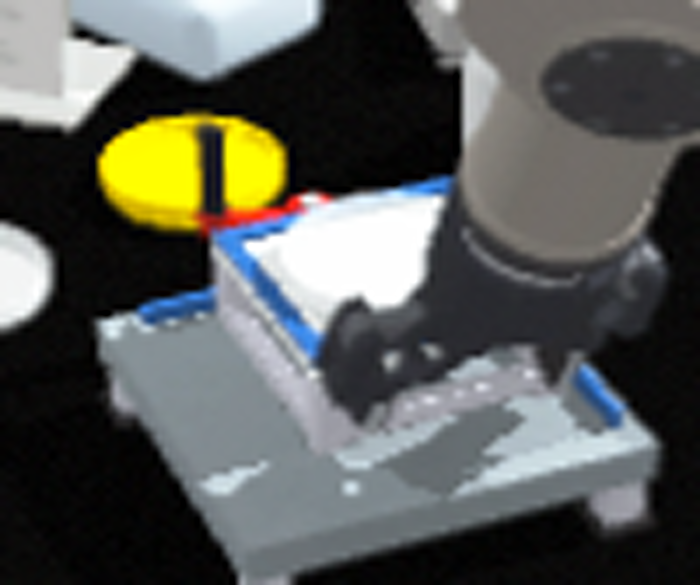

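Request:
{"method": "play_rows", "body": {"moves": [[0,0,0,-0.0003,-0.004,0,0.08],[0,0,0,-0.001,-0.015,0,0.08],[0,0,0,-0.002,-0.02,0,0.08],[0,0,0,0,-0.01,0.04,0.08],[0,0,0,0,0,0.06,0.08],[0,0,0,0,0,0.06,0.08],[0,0,0,0,0,0,0.05]]}}

```text
time_s: 17.23
eef_pos: [0.5225, 0.0848, 0.2332]
tcp_rot: [3.116, 1.083, 1.444]
ft_force: [0.0, 0.0, -0.3]
grip_width: 0.747
```

```bash
python3 st.py; python3 - <<'E'
from h import *
import pickle
c=cam('top'); pickle.dump(c,open('t3.pkl','wb')); cv2.imwrite('pics/l_t.png',cv2.resize(c['img'][150:250,230:340],None,fx=7,fy=6,interpolation=cv2.INTER_CUBIC))
c=cam('scene'); cv2.imwrite('pics/l_s.png',cv2.resize(c['img'][160:250,240:340],None,fx=7,fy=6.5,interpolation=cv2.INTER_CUBIC))
c=cam('wrist'); cv2.imwrite('pics/l_w.png',c['img']);pickle.dump(c,open('c3.pkl','wb'))
E
```

```text
17.225 [0.5225 0.0848 0.2332] [-0.1466  0.1919  0.2213  1.9329 -0.6101  1.078   0.2804] [ 0.0327  0.0354 -0.2567] 0.7466128412559909
[[ 0.0594  0.9945 -0.086 ]
 [ 0.4652 -0.1038 -0.8791]
 [-0.8832  0.0122 -0.4688]]
frame mm [   5.5914 -114.6813  183.2256]
```

View pics/l_t.png

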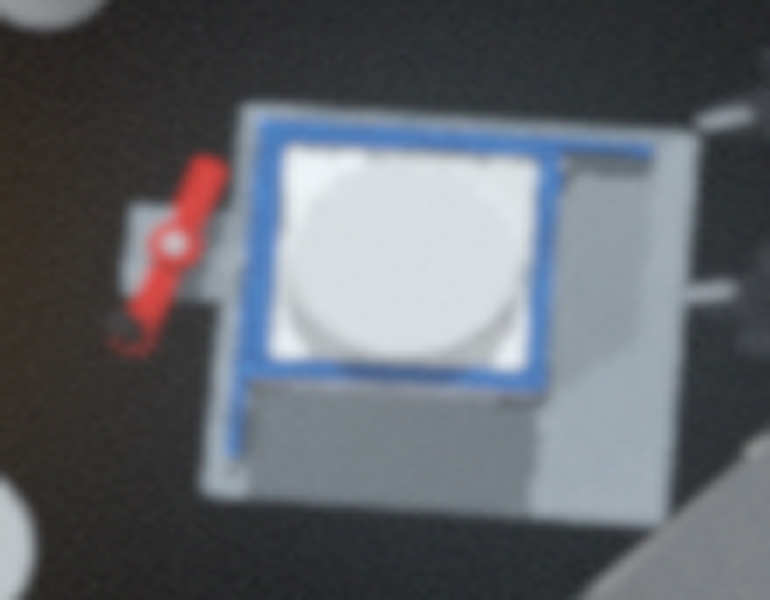

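View pics/l_s.png

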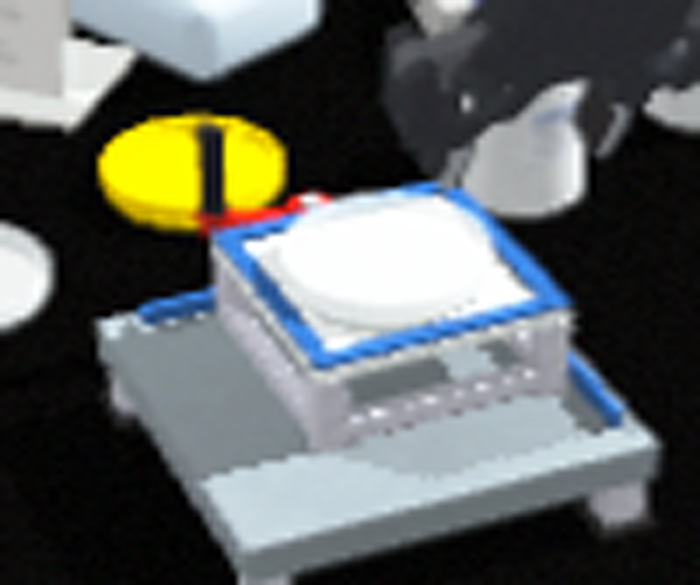

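View pics/l_w.png

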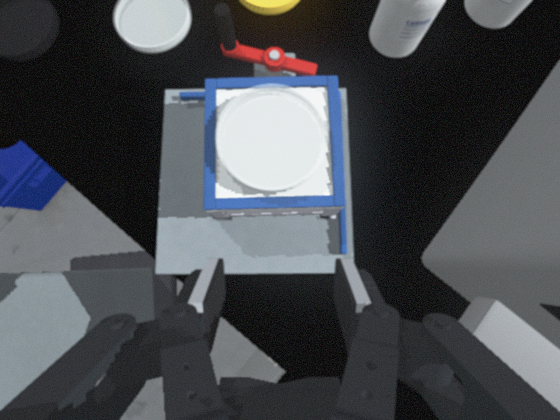

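```bash
python3 - <<'E'
from topfit import *
import pickle
t=pickle.load(open('t3.pkl','rb'))
for z in (.099,.114): go([(243,103),(702,133),(200,495)],[(261,119),(563,143),(547,391),(243,377)],z,t)
c=cam('scene'); im=c['img']
for P,zs,name in (((.5277,.1974,-.0986),(.05,.05),'deck'),):
    pass
d=(.5277,.1974,-.0955)
D=np.array([(-.115,-.115),(.075,-.115),(-.115,.075)])
print('deck',(proj(c,tf(d,D,.05))-[240,160])*[7,6.5])
tt=tf(d,[(.0,.0)],0)[0]; 
for z in (.099,.114): print(z,(proj(c,tf(d,np.array([(-.06,-.06),(.06,-.06),(-.06,.06)])+.001,z))-[240,160])*[7,6.5])
E
```

```text
[ 0.5277  0.1974 -0.0986] [ 0.5261  0.1983 -0.0811] [ 0.5581  0.6409 -0.1297 -0.7307 -0.4656  0.2611  0.0454 -0.1653] (array([-1.734 ,  0.6472]), np.float64(1.0019333043148582))
[ 0.5277  0.1974 -0.0986] [ 0.5239  0.198  -0.0811] [ 0.3287  0.3763  0.1316 -0.9656 -0.2321  0.5188 -0.2225  0.0595] (array([-3.8903,  0.1446]), np.float64(1.002004730244564))
deck [[249.1174 555.8827]
 [660.9613 448.1947]
 [ 99.0185 325.6349]]
0.099 [[320.9906 367.1412]
 [577.2483 304.899 ]
 [219.6521 232.069 ]]
0.114 [[320.3258 340.411 ]
 [578.3744 278.4968]
 [218.3635 206.2849]]
```

Request:
{"method": "play_rows", "body": {"moves": [[-6.97,0.64,0,0,0,0.005,0],[-6.97,0.64,0,0,0,0,0],[-6.97,0.64,0,0,0,0,0],[-6.97,0.64,10.2,-0.006,0.02,0,0],[0,0,10.2,-0.006,0.031,0,0],[0,0,10.2,-0.006,0.031,0,0],[0,0,10.2,-0.006,0.031,0,0],[0,0,10.2,-0.006,0.031,0,0],[0,0,10.2,-0.005,0.031,0,0],[0,0,10.2,-0.005,0.03,0,0]]}}

```text
time_s: 18.68
eef_pos: [0.4782, 0.2915, 0.2305]
tcp_rot: [-2.809, 1.553, 3.032]
ft_force: [0.8, -0.0, -0.2]
grip_width: 0.001
```

Request:
{"method": "play_rows", "body": {"moves": [[0,0,0,0,0,0,0],[0,0,0,0,0,0,0]]}}

```text
time_s: 18.92
eef_pos: [0.4792, 0.2897, 0.2313]
tcp_rot: [-2.804, 1.555, 3.028]
ft_force: [0.1, 0.0, 0.7]
grip_width: -0.001
```

```bash
python3 st.py; python3 - <<'E'
from h import *
import pickle
c=cam('wrist'); cv2.imwrite('pics/m_w.png',c['img']);pickle.dump(c,open('c4.pkl','wb'))
E
```

```text
18.925 [0.4792 0.2897 0.2313] [-0.5583  0.255  -0.0667  1.7579  0.0067  1.1411  0.4936] [0.1069 0.0229 0.7358] -0.0008727061189662106
[[-0.0159  0.4362  0.8997]
 [ 0.0018  0.8998 -0.4362]
 [-0.9999 -0.0053 -0.0151]]
frame mm [-56.3761  85.3378 181.3003]
```

View pics/m_w.png

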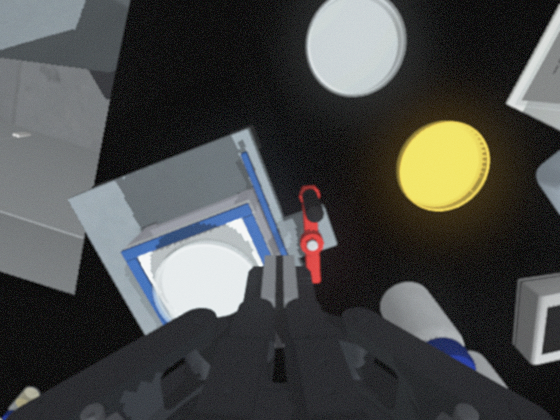

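```bash
python3 - <<'E'
from fit import *
import pickle
c=pickle.load(open('c4.pkl','rb'))
print('top',atz(c,[(314,213)],.127),'base',atz(c,[(309,195)],.077),'piv',atz(c,[(312,245)],.076))
P=atz(c,[(264,258),(298,258)],c['o']['eef_pos'][2]-.011); print(P,np.linalg.norm(P[0]-P[1]))
E
```

```text
top [[0.4911 0.3114 0.127 ]] base [[0.4917 0.3114 0.077 ]] piv [[0.5367 0.2942 0.076 ]]
[[0.4684 0.2866 0.2203]
 [0.4752 0.3009 0.2203]] 0.015851573473196982
```

Request:
{"method": "play_rows", "body": {"moves": [[0,0,5,0,0,-0.05,0],[0,0,0,0,0,-0.04,0],[0,0,0,0,0,-0.02,0],[0,0,0,0,0,-0.007,0],[0,0,0,0,0,0,0]]}}

```text
time_s: 19.6
eef_pos: [0.4797, 0.2906, 0.1159]
tcp_rot: [-2.971, 1.557, 2.949]
ft_force: [0.8, 0.7, 0.3]
grip_width: 0.001
```

```bash
python3 st.py; python3 - <<'E'
from h import *
import pickle
c=cam('top');cv2.imwrite('pics/n_t.png',cv2.resize(c['img'][150:250,230:340],None,fx=7,fy=6,interpolation=cv2.INTER_CUBIC))
c=cam('scene'); cv2.imwrite('pics/n_s.png',cv2.resize(c['img'][160:250,240:340],None,fx=7,fy=6.5,interpolation=cv2.INTER_CUBIC))
E
```

```text
19.6 [0.4797 0.2906 0.1159] [-0.5509  0.3764 -0.0791  1.8736  0.0239  0.9025  0.5681] [0.8365 0.6958 0.2708] 0.0012169159265165476
[[-0.0139  0.3552  0.9347]
 [ 0.0027  0.9348 -0.3552]
 [-0.9999 -0.0024 -0.0139]]
frame mm [-55.9157  86.2874  65.9032]
```

View pics/n_t.png

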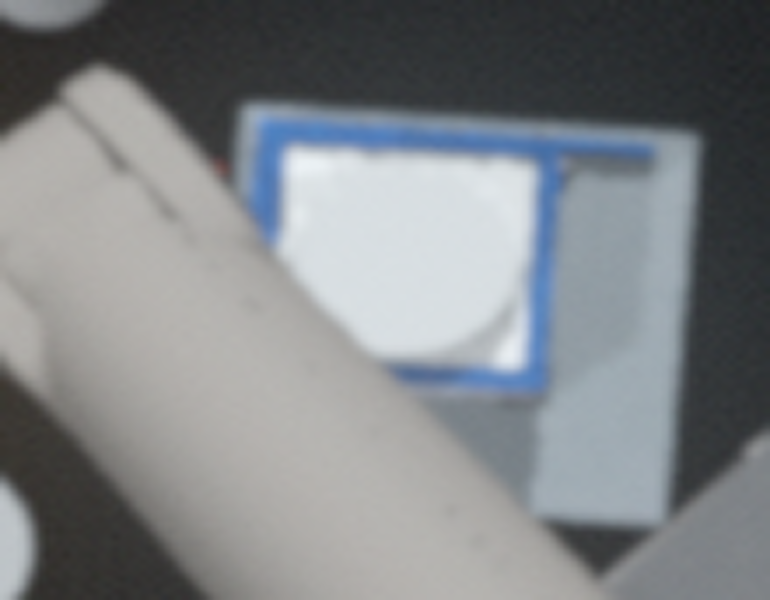

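View pics/n_s.png

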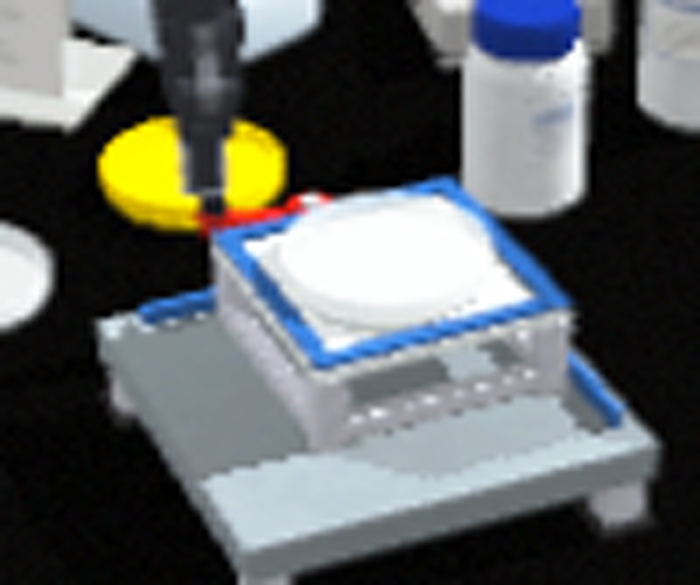

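Request:
{"method": "play_rows", "body": {"moves": [[0,0,0,0.008,0.0065,-0.002,0],[0,0,-7,0.001,0.0076,-0.002,0],[0,0,-9,0.0022,0.0075,-0.002,0],[0,0,-9,0.0033,0.0069,0,0],[0,0,-9,0.0044,0.0064,0,0],[0,0,0,0,0,0,0]]}}

```text
time_s: 20.45
eef_pos: [0.499, 0.3273, 0.1102]
tcp_rot: [-3.115, 1.557, 2.216]
ft_force: [0.3, 0.1, -0.8]
grip_width: -0.002
```

```bash
python3 st.py; python3 - <<'E'
from h import *
import pickle
c=cam('wrist'); cv2.imwrite('pics/o_w.png',c['img']);pickle.dump(c,open('c5.pkl','wb'))
E
```

```text
20.45 [0.499  0.3273 0.1102] [-0.6765  0.4345  0.041   1.8015 -0.0396  0.9064  0.0034] [ 0.3132  0.1223 -0.8156] -0.0022791858820469376
[[-0.0084  0.8149  0.5795]
 [ 0.0111  0.5796 -0.8148]
 [-0.9999 -0.0004 -0.0139]]
frame mm [-40.0787 124.6242  60.201 ]
```

View pics/o_w.png

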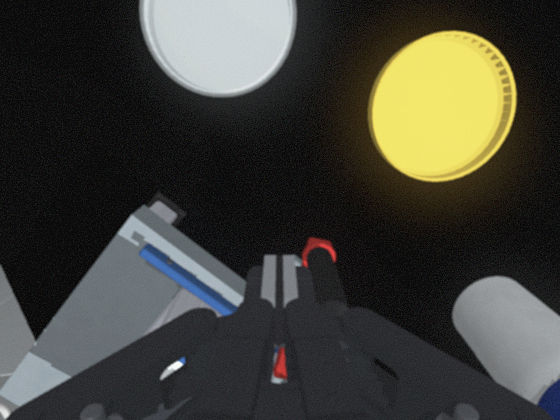

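Request:
{"method": "play_rows", "body": {"moves": [[0,0,-9,0.0053,0.0056,0,0],[0,0,-9,0.0061,0.0047,0,0],[0,0,-9,0.0068,0.0037,0,0],[0,0,-9,0.0073,0.0026,0,0],[0,0,0,0,0,0,0]]}}

```text
time_s: 21.12
eef_pos: [0.5224, 0.3428, 0.1096]
tcp_rot: [-2.777, 1.557, 1.926]
ft_force: [-4.0, -1.1, 2.5]
grip_width: 0.002
```

Request:
{"method": "play_rows", "body": {"moves": [[0,0,-4,0.0025,0.0005,0,0],[0,0,0,0,0,0,0]]}}

```text
time_s: 21.38
eef_pos: [0.5228, 0.3438, 0.1096]
tcp_rot: [-2.555, 1.555, 2.079]
ft_force: [-7.7, 0.1, 4.4]
grip_width: -0.0
```

```bash
python3 st.py; python3 - <<'E'
from h import *
import pickle
c=cam('wrist'); cv2.imwrite('pics/p_w.png',c['img'])
c=cam('top');cv2.imwrite('pics/p_t.png',cv2.resize(c['img'][150:250,230:340],None,fx=7,fy=6,interpolation=cv2.INTER_CUBIC))
c=cam('scene'); cv2.imwrite('pics/p_s.png',cv2.resize(c['img'][160:250,240:340],None,fx=7,fy=6.5,interpolation=cv2.INTER_CUBIC))
E
```

```text
21.375 [0.5228 0.3438 0.1096] [-0.7877  0.487   0.1939  1.7347 -0.1319  0.9301 -0.6155] [-7.6571  0.0719  4.4346] -0.00031466108310341254
[[-0.0075  0.9969 -0.0785]
 [ 0.0135 -0.0784 -0.9968]
 [-0.9999 -0.0086 -0.0129]]
frame mm [-17.9235 143.2627  59.5572]
```

View pics/p_t.png

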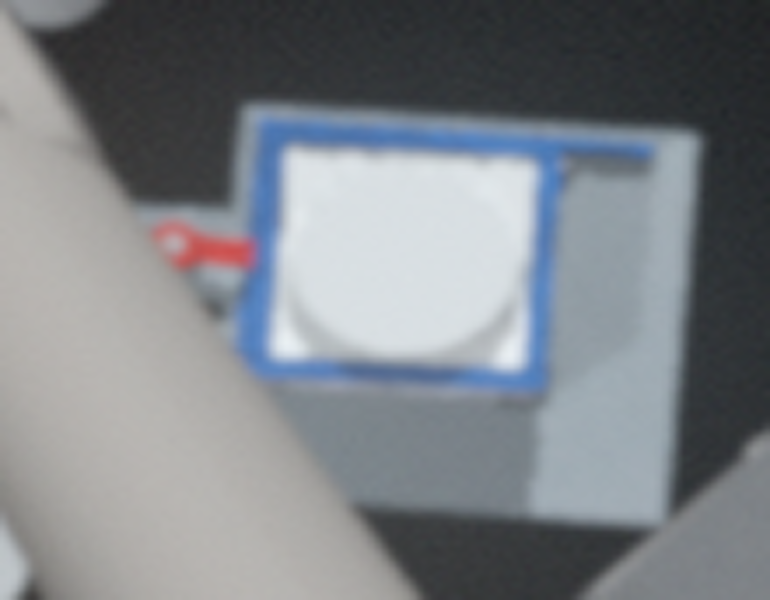

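View pics/p_s.png

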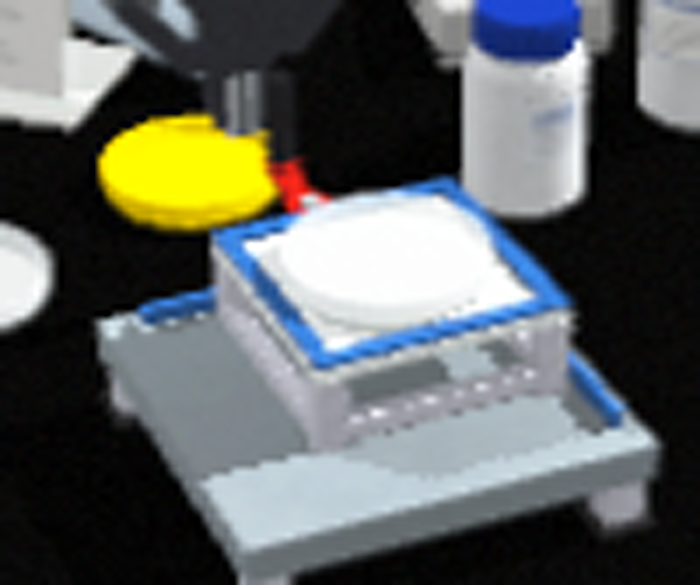

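View pics/p_w.png

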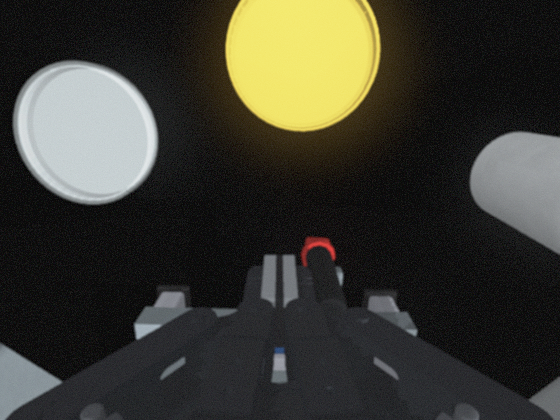

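Request:
{"method": "play_rows", "body": {"moves": [[0,0,0,-0.006,0.001,0,0],[0,0,0,-0.015,0.002,0,0],[0,0,0,-0.005,0,0.05,0],[0,0,0,0,0,0.06,0],[0,0,0,-0.05,0.06,0.02,0],[0,0,0,-0.05,0.06,0,0],[0,0,0,-0.05,0.05,0,0],[0,0,0,0,0,0,0]]}}

```text
time_s: 22.52
eef_pos: [0.3702, 0.4907, 0.2353]
tcp_rot: [-2.854, 1.553, 1.789]
ft_force: [-0.0, -0.6, 0.2]
grip_width: -0.002
```

```bash
python3 st.py; python3 - <<'E'
from h import *
import pickle
c=cam('top');pickle.dump(c,open('t5.pkl','wb'));cv2.imwrite('pics/q_t.png',cv2.resize(c['img'][150:250,230:340],None,fx=7,fy=6,interpolation=cv2.INTER_CUBIC))
c=cam('scene'); cv2.imwrite('pics/q_s.png',cv2.resize(c['img'][150:250,220:340],None,fx=6.5,fy=6,interpolation=cv2.INTER_CUBIC))
E
```

```text
22.525 [0.3702 0.4907 0.2353] [-1.0919  0.336   0.1345  1.6462 -0.0629  1.1506 -1.009 ] [-0.01   -0.5582  0.1535] -0.0023664978802958913
[[-0.0039  0.9976 -0.0691]
 [ 0.0176 -0.0691 -0.9975]
 [-0.9998 -0.0051 -0.0173]]
frame mm [-183.3422  275.5551  185.2578]
```

View pics/q_t.png

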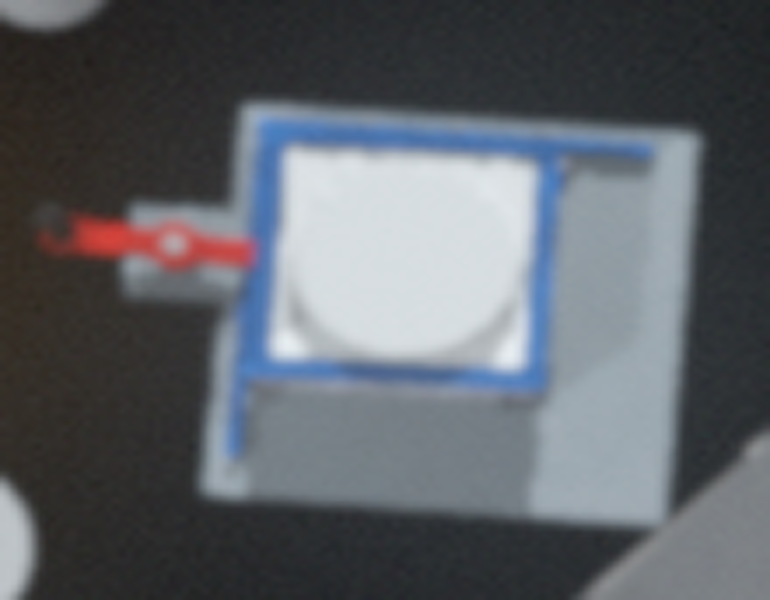

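View pics/q_s.png

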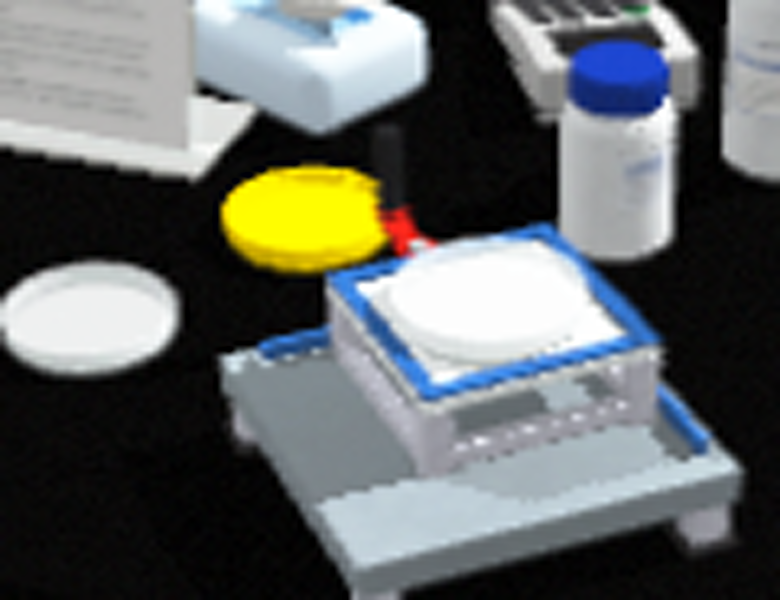

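```bash
python3 -c "
from bench import env
print(env.job_done())"
```

```text
the job is handed in; nothing more can be done
None
```

The tier is in its sockets and the keeper is shut. I handed the job in after about 22.5 s of robot time, with the arm clear of everything.

**What I did:**
- I pushed the tier about 43 mm along the frame's +x to the far fence, using two open, tilted fingers.
- I then pushed it about 26 mm along +y, and it dropped into the sockets.
- I swung the keeper clockwise by pushing its handle round with the shut fingers until it met the stop. The force there was about 8 N.

**Last checks:**
- **Tier:** in the scene picture the tray corners match the seated height (0.099 m) to within about 1 px. At the unseated height they would be about 4 px off.
- **Dish and other things:** the dish is still inside the blue border. I touched none of the other lab things, and those in the last pictures look undisturbed; the vial was outside those crops.
- **Keeper:** in the top picture the handle points to +y and the lever lies about 4° past the frame's y axis, which fits the stop. The nose end is hidden under the tray, so I did not see it over the rail.

**Disagreements:**
- The top and wrist cameras differed by up to about 4 mm in absolute y for both the deck and the tier. Their relative poses agreed, except for the x reading after the first push. That wrist fit rested on only two corners, so I used the top view and the contact forces.
- The final top-view fit puts the tier at about (−1.7, +0.6) mm and 1° from the deck centre. That is within the play, but not exactly against the fences.
- In the first push the contact force levelled off at about 5 N at the fence, so the tier may have tipped slightly. It lay flat again once I backed off.

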